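# Seat the taper plug in its cup and rock it

### The job

Pick up the wide taper plug by its stem, not the slim one, and lower it in the grip all the way home into the taper cup that is screwed to the bench. Then check that it rocks free: tip the plug about ten degrees to one side in the cup and let it drop back, so that it ends fully home and upright. Leave the slim plug where it stands.

Things in the scene. Friction and masses are not known exactly. Their poses are not given: they have to be found in the camera images.
- wide_plug_center (a point): The plug to seat: plain steel, 80 mm high, 0.25 to 0.5 kg, standing loose on its nose on a 2 mm mat. From below: a cone 36 mm across at the flat nose, 70 mm at 22 mm up; a 70 mm disc from 22 to 28 mm; a straight round stem 22 mm across from 28 to 80 mm (grip it from above, some 15 mm above this point). This point: on the axis, 40 mm above the nose; z runs up the stem. Its yaw does not matter.
- slim_plug_center (a point): The wrong plug, to be left alone: a smaller plain steel plug, 70 mm high, cone 24 to 44 mm across, stem 18 mm across. This point lies on its axis half-way up (35 mm above its nose); z is up. Either plug may stand in either of the two places.
- taper_cup: Dark steel round cup fixed to the bench; origin on its axis at bench level, z up. Flange 108 mm across, 9 mm high, four small screw heads; body 84 mm across, rim 33 mm high. Its conical mouth is 64 mm across at the rim and 36 mm at 18 mm deep, the wide plug's taper, which centres that plug if let down up to 10 mm off. At home the plug's nose is 15 mm above the bench, its stem from 43 to 95 mm.
- desk_fan: Only an obstacle, always in the same place: the black desk fan at the right of the cup, switched off. Its round cage is about 0.3 m across and reaches about 0.36 m above the bench; origin under its base. An arm that starts on its right must not swing straight across: draw in to about 0.37 m from the robot's base, swing left in front of the fan and reach out again.
- cup_home (a point): Where the wide plug's centre point lies when it is fully home: on the cup's axis, 55 mm above the bench; z is up. The taper does not lock: if the released stem is pushed sideways with a few N, 15 mm above this point, the plug tips over the far edge of the cup's mouth, ten degrees for about 7 mm of push (its centre leans 4 mm), and drops back home when the push is taken away.
There are look-alikes about, which are no part of the job. What is shaped like the part that bears wide_plug_center but turquoise is not meant.

How it is judged:
On the way, in this order (a step that is already met when the one before it is completed fails the run):
1. the wide plug, still in the grip, is down home in the cup (centre within 10 mm of home, within 6 degrees of upright) (distance between wide_plug_center and cup_home below 0.01 m and angle between wide_plug_center's own z axis and vertical below 0.105 rad and contact force between the fingers and wide_plug above 0.5 N), for 0.1 s.
2. the wide plug is tipped more than 6 degrees in the cup, its centre within 25 mm of home (distance between wide_plug_center and cup_home below 0.025 m and angle between wide_plug_center's own z axis and vertical between 0.11 and 0.6 rad), for 0.05 s.
At the end, for the whole second after the job is handed in: The wide plug rests released and still in the cup, its centre within 10 mm of home and its stem within 6 degrees of upright; the slim plug is within 30 mm of where it stood (distance between wide_plug_center and cup_home below 0.01 m and angle between wide_plug_center's own z axis and vertical below 0.105 rad and linear speed of wide_plug below 0.02 m/s and distance of slim_plug_center from where it was at the start of the episode below 0.03 m); the robot touches nothing.
It fails at once if the slim plug is moved more than 30 mm (distance of slim_plug_center from where it was at the start of the episode above 0.03 m).
It also fails if it takes over 51 s, if anything falls off the work surface, if the arm or the gripper's body presses on something with over 40 N, if the wrist force passes 120 N, or if a joint passes its speed limit or range.

### The arm

A 6-joint arm with a two-finger parallel gripper is mounted at the origin on the work surface; the furniture and walls round the work are solid. World frame = base frame: x ahead of the robot, y to its left, z up, the work surface at z = 0. Lengths are in m, angles in rad, forces in N, time in s.
With the tool pointing down it reaches from about 0.3 to 0.775 m from the base axis. Payload 14.6 kg.
Tool frame: the origin (TCP) lies on the centre line of the jaws, within the pads' length; the fingertips stand 17 mm ahead of it and the grasp point (between the pads) lies 2 mm behind it; z points along the fingers, y is the line along which they close (so a half turn about z gives the same grasp; the last joint's range is limited). The gripper opens to 94 mm and grips with 3 to 60 N. Pads are 16 mm wide; open, the fingers measure 119 mm over their backs; the gripper's body (75 mm by 177 mm) begins 78 mm behind the grasp point.
Start: joints at [-1.286, 0.3, 1.521, -0, 1.321, -0.067], TCP at [0.19, -0.516, 0.187] pointing down, gripper open.
Joint ranges: [-3.03, 3.03], [-0.79, 2.21], [0.23, 2.52], [-1.04, 4.18], [0, 3.07], [-2.55, 2.55]. Speed limits (rad/s): [2.22, 2.22, 2.57, 3.14, 3.14, 3.14].

### API

Orientations are given as [roll, pitch, yaw] about the fixed x, y, z axes, in that order (R = Rz(yaw) Ry(pitch) Rx(roll)).
In Python, from rig import monitor, eyes, workorder gives the robot as it stands.
- The arm moves only by the tool servo_tool, never from a script. Its argument "steps" is a list of rows, each an object of numbers: "tx", "ty", "tz": the shift along the tool's x, y, z in units of 600 mm (1.0 is 600 mm); "turn": the turn about the tool's z in units of pi rad (1.0 is pi rad). In form: [{"tx": .., "ty": .., "tz": .., "turn": ..}, ...]. A call has 1 to 10 rows; each row is the pose to reach, as a shift and turn from the pose commanded when the call began, along the tool's axes at that moment, turning the shorter way round; what a row does not reach only later rows make up. A row lasts 1/12 s, in which the tool goes at most 41.7 mm and 7.16 degrees, less where a joint would pass 70% of its speed; a pose out of reach is approached as far as the arm can. A call with a number of a shift or a turn outside -1 to 1 is refused whole. A call with a gripper value outside its range is refused whole. "jaw" is the opening, from 0 (shut) to 1 (fully open), set as the call begins (left out, the last holds). The fingers move at their own pace and stop on an object; the grip force is fixed at half the most. Time passes only in rows, so rows that repeat a pose let the fingers close. It gives the time, the measured TCP pose, the force, the opening and the grip force at its end, in the units of the state.
- monitor.read_state(): the state, without advancing time (a new reading comes with each control period).
- eyes.read_camera(name): name is "scene" or "top"; returns a dict with "color" (480x640x3 uint8, red, green, blue), "z_map" (480x640 float32, m along the optical axis (not along the pixel's ray), 0 where there is no reading), "intrinsics" (3x3 intrinsics, pixels), "position" and "rotation" of the camera in the world. Camera axes: x right, y up, looking along -z (the intrinsics and any distortion apply to the point x, -y, -z); pixel columns grow to the right and rows downward; lengths in m; the calibration is good to about 2 mm. A picture is of the moment at which its call begins.
- workorder.job_done(): hands the job in; it is judged then, once.
Trained networks look in the newest picture that a camera, given by its name, has taken for a name from the list of things; names that differ only in an ending like _2 or _b are one class to them, and where a whole thing is asked for, a point or a joint stands for the part that bears it (a point fixed in the world has none). Each returns a list of dicts, best first, with "score" (0 to 1); they miss things now and then, are a little off and sometimes report something else, mostly with a low value. They report only what shows in the picture. A call takes as long as a camera call. They do not tell look-alikes from the thing itself.
- eyes.trace(camera, name): "region" (480x640 bool, what is visible of it) and "box" ([centre column, centre row, width, height] in pixels, round what is visible of it).
- eyes.place_of(camera, name): "at" ([column, row] in pixels: a listed point, or the origin of a listed thing).
The state is a dict: "time": time; "qpos": joint angles; "qd": joint speeds; "effort": joint torques, N m; "tcp_pos": TCP position; "ee_rot": TCP orientation; "ft_force": force on the tool from outside, world axes, zero at the start; "wrist_torque": the same for the moment, N m; "gripper_width": opening from 0.0 (shut) to 1.0 (fully open); "grasp_force": force on a finger pad.
Only numpy, scipy, OpenCV 4.12 (cv2) and the standard library are available. Lean on these libraries where they do the work, as an engineer would, in place of code of your own. Each camera call takes 0.05 s, during which the arm holds its last target. There are 200 camera calls.

## Working session

There is one attempt and no reset: what is moved stays moved. The work goes in short steps, Python scripts to look and compute and a tool call to move; the robot and the scene stay as the last step left them, time stands still between calls to the robot, and variables do not carry over. Pictures are saved under pics/ and viewed, at most 10 in all, crops included, and the job is handed in when it is done.

Besides the shell and the picture viewer there is one more tool, called after "Call:" as name(argument=value, ...), one argument or row to a line, values as JSON. servo_tool: Moves the arm, as the interface text tells. Its arguments: {"type":"object","properties":{"steps":{"type":"array"},"jaw":{"type":"number"}},"required":["steps"]}

```bash
mkdir -p pics; cat > h.py <<'E'
import numpy as np, cv2
from rig import monitor, eyes, workorder
def pt(c,u,v,z):
    K=np.array(c["intrinsics"]);p=np.stack([(u-K[0,2])/K[0,0]*z,-(v-K[1,2])/K[1,1]*z,-z],-1)
    return p@np.array(c["rotation"]).T+np.array(c["position"])
def cloud(c,m):
    v,u=np.nonzero(m&(c["z_map"]>0)); return pt(c,u,v,c["z_map"][v,u]),u,v
E
python3 - <<'E'
from h import *
np.set_printoptions(precision=4,suppress=True)
for n in ("scene","top"):
    c=eyes.read_camera(n);cv2.imwrite(f"pics/{n}0.png",c["color"][:,:,::-1])
    print(n,c["position"],np.array(c["rotation"]).tolist(),np.array(c["intrinsics"]).tolist())
    for t in ("wide_plug_center","slim_plug_center","taper_cup"):
        for d in eyes.trace(n,t)[:4]:
            p,u,v=cloud(c,d["region"])
            if len(p)==0: print(t,d["score"],"no depth");continue
            hi=p[p[:,2]>p[:,2].max()-.008]
            print(t,round(d["score"],2),d["box"],"med",np.median(p,0),"zmax",p[:,2].max(),"topmid",(hi.min(0)+hi.max(0))/2,"ext",np.ptp(p,0),"rgb",np.median(c["color"][d["region"]],0))
        print("  place",[(d["score"],d["at"]) for d in eyes.place_of(n,t)[:4]])
print(monitor.read_state())
E
```

```text
scene [0.0555 0.7265 0.7805] [0.8228617873404205, 0.0012882881658999867, -2.689834654761253] [[463.254471963039, 0.0, 320.50001340927207], [0.0, 463.254471963039, 239.50186512882425], [0.0, 0.0, 1.0]]Traceback (most recent call last):
  File "<stdin>", line 8, in <module>
  File "h.py", line 7, in cloud
    v,u=np.nonzero(m&(c["z_map"]>0)); return pt(c,u,v,c["z_map"][v,u]),u,v
                                             ~~^^^^^^^^^^^^^^^^^^^^^^^
  File "h.py", line 5, in pt
    return p@np.array(c["rotation"]).T+np.array(c["position"])
           ~~~~~~~~~~~~~~~~~~~~~~~~~~~^~~~~~~~~~~~~~~~~~~~~~~~
ValueError: operands could not be broadcast together with shapes (1135,) (3,)
```

```bash
sed -i 's/np.array(c\["rotation"\]).T/Rot.from_euler("xyz",c["rotation"]).as_matrix().T/; 1a from scipy.spatial.transform import Rotation as Rot' h.py
python3 - <<'E'
from h import *
np.set_printoptions(precision=4,suppress=True)
for n in ("scene","top"):
    c=eyes.read_camera(n);cv2.imwrite(f"pics/{n}0.png",c["color"][:,:,::-1])
    print(n,c["position"],c["rotation"])
    for t in ("wide_plug_center","slim_plug_center","taper_cup"):
        for d in eyes.trace(n,t)[:4]:
            p,u,v=cloud(c,d["region"])
            if len(p)==0: print(t,d["score"],"no depth");continue
            hi=p[p[:,2]>p[:,2].max()-.008]
            print(t,round(d["score"],2),d["box"],"med",np.median(p,0),"zmax",p[:,2].max(),"topmid",(hi.min(0)+hi.max(0))/2,"ext",np.ptp(p,0),"rgb",np.median(c["color"][d["region"]],0))
        print("  place",[(d["score"],d["at"]) for d in eyes.place_of(n,t)[:4]])
print(monitor.read_state())
E
```

```text
scene [0.0555 0.7265 0.7805] [ 0.8229  0.0013 -2.6898]
wide_plug_center 0.79 [358.0, 369.2, 41.7, 41.1] med [0.1907 0.2927 0.0294] zmax 0.08520536048576044 topmid [0.1943 0.2856 0.0812] ext [0.0754 0.0807 0.0859] rgb [ 55. 198. 191.]
wide_plug_center 0.69 [265.9, 273.6, 34.5, 37.9] med [0.4628 0.1643 0.0317] zmax 0.08530281095307701 topmid [0.4676 0.1592 0.0813] ext [0.0879 0.096  0.0839] rgb [190. 190. 184.]
  place [(0.97, [357.9, 367.4]), (0.72, [262.1, 270.3])]
slim_plug_center 0.9 [228.1, 252.2, 20.1, 30.7] med [0.576  0.1449 0.0248] zmax 0.07576902629634785 topmid [0.5793 0.1394 0.0722] ext [0.0425 0.0586 0.073 ] rgb [135. 135. 131.]
  place [(0.58, [226.3, 253.7])]
taper_cup 0.57 [278.2, 223.8, 42.2, 30.0] med [ 0.5314 -0.0064  0.0205] zmax 0.03760423527083845 topmid [ 0.537  -0.0144  0.0336] ext [0.1167 0.1059 0.0374] rgb [90. 91. 95.]
  place [(0.97, [277.7, 229.7])]
top [0.3474 0.0483 1.1192] [ 0.0371 -0.0159 -1.5467]
wide_plug_center 0.62 [256.5, 198.4, 37.3, 36.9] med [0.4656 0.1559 0.0308] zmax 0.08743304797301343 topmid [0.4676 0.1584 0.0835] ext [0.0729 0.0735 0.0895] 
[... 464 characters left out ...]
39.3])]
taper_cup 0.74 [343.9, 168.3, 52.8, 54.0] med [ 0.5354 -0.0141  0.0188] zmax 0.03908219847029115 topmid [ 0.5367 -0.0155  0.0351] ext [0.1076 0.1045 0.0372] rgb [109. 109. 117.]
  place [(0.83, [345.8, 167.2])]
{'time': 0.8, 'qpos': array([-1.2856,  0.2999,  1.521 ,  0.    ,  1.3207, -0.0666]), 'qd': array([ 0.0013,  0.0006,  0.0002, -0.0013, -0.0003,  0.0004]), 'effort': array([ -0.0026, -53.1632, -35.2904,   0.0707,   0.0212,   0.    ]), 'tcp_pos': array([ 0.1895, -0.5163,  0.1867]), 'ee_rot': array([ 3.1416, -0.    ,  0.3518]), 'ft_force': array([ 0.368 , -0.9102, -0.2281]), 'wrist_torque': array([ 0.0086,  0.007 , -0.0321]), 'grasp_force': 0.0, 'gripper_width': 0.998501509724858}
```

View pics/scene0.png

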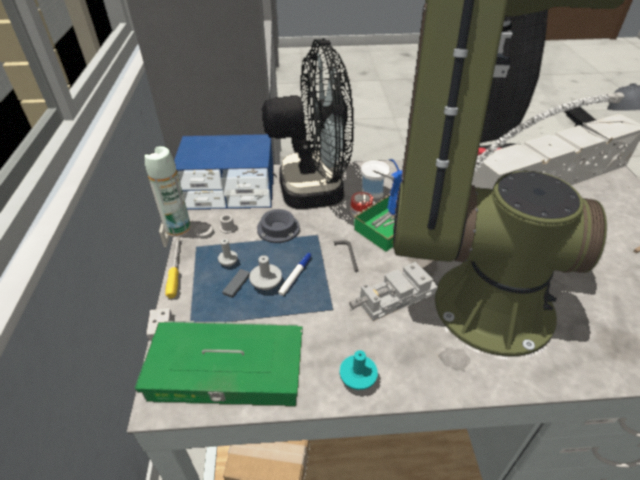

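View pics/top0.png

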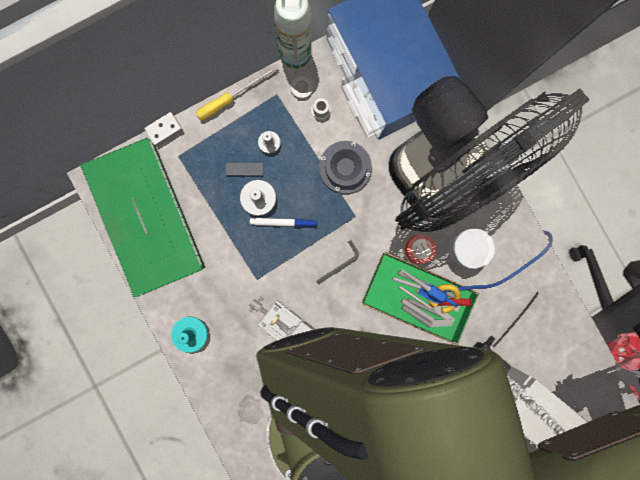

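Candidates for the wide plug:
- Turquoise plug, scene (358,369) / top (188,335): excluded by its colour.
- Steel large plug, scene (266,273) / top (257,198): about 70–75 mm wide, chosen.
- Small steel plug, scene (228,252) / top (270,143): about 44 mm, this is the slim one.
- Small bush, top (320,108): not a plug.

The cup is at top (344,168).

```bash
python3 - <<'E'
from h import *
np.set_printoptions(precision=4,suppress=True)
c=eyes.read_camera("top")
im=c["color"][120:230,220:400,::-1];cv2.imwrite("pics/crop.png",cv2.resize(im,None,fx=4,fy=4,interpolation=cv2.INTER_CUBIC))
from scipy.optimize import least_squares
for n in("scene","top"):
    c=eyes.read_camera(n);p,u,v=cloud(c,np.ones((480,640),bool))
    def fit(x,y,r,lo,hi,R):
        q=p[(np.hypot(p[:,0]-x,p[:,1]-y)<r)&(p[:,2]>lo)&(p[:,2]<hi)][:,:2]
        return len(q),(q.min(0)+q.max(0))/2,np.ptp(q,axis=0)
    print(n,"wide disc",fit(.4676,.1585,.05,.024,.036,.035),"stemtop",fit(.4676,.1585,.03,.072,.1,.011))
    print("cup rim",fit(.537,-.015,.06,.027,.045,.042),"flange",fit(.537,-.015,.065,.005,.05,.05))
    a=np.arctan2(p[:,1],p[:,0]);r=np.hypot(p[:,0],p[:,1])
    for lo in np.arange(-1.3,.5,.2):
        m=(a>lo)&(a<lo+.2)&(r>.28)&(r<.48)
        if m.any():print(round(lo,1),"zmax r.28-.48",np.percentile(p[m,2],99))
    m=(p[:,2]>.1)&(p[:,2]<.5)&(p[:,0]>.45)&(p[:,1]<-.08)&(p[:,0]<.8)
    f=p[m]
    if len(f):print("fan max y",f[:,1].max(),"min x",f[:,0].min(), f[np.argsort(np.hypot(f[:,0]-.537,f[:,1]+.015))[:3]])
E
```

```text
scene wide disc (512, array([0.4677, 0.1578]), array([0.0691, 0.0704])) stemtop (89, array([0.4676, 0.1576]), array([0.0222, 0.023 ]))
cup rim (430, array([ 0.5374, -0.0164]), array([0.0857, 0.086 ])) flange (1138, array([ 0.5331, -0.0096]), array([0.1159, 0.1147]))
-1.3 zmax r.28-.48 0.5122295268923046
-1.1 zmax r.28-.48 0.5183004903975466
-0.9 zmax r.28-.48 0.004338287633346642
-0.7 zmax r.28-.48 0.14820072552264418
-0.5 zmax r.28-.48 0.36229869733334447
-0.3 zmax r.28-.48 0.3412684643677283
-0.1 zmax r.28-.48 0.010957673568073345
0.1 zmax r.28-.48 0.0302175151929624
0.3 zmax r.28-.48 0.04135513154178216
fan max y -0.08002308364612487 min x 0.4500182101849054 [[ 0.594  -0.0804  0.1126]
 [ 0.596  -0.0811  0.1265]
 [ 0.5975 -0.0821  0.1165]]
top wide disc (826, array([0.4679, 0.1589]), array([0.0684, 0.0683])) stemtop (108, array([0.4674, 0.1586]), array([0.0201, 0.021 ]))
cup rim (799, array([ 0.5372, -0.0156]), array([0.0834, 0.0824])) flange (2193, array([ 0.5353, -0.0098]), array([0.1251, 0.118 ]))
-1.3 zmax r.28-.48 0.32999017787649365
-1.1 zmax r.28-.48 0.6167472451293572
-0.9 zmax r.28-.48 0.06875366805324565
-0.7 zmax r.28-.48 0.14985638124928727
-0.5 zmax r.28-.48 0.6686109346886407
-0.3 zmax r.28-.48 0.3451087313952569
-0.1 zmax r.28-.48 0.010172487441578221
0.1 zmax r.28-.48 0.029381502420179045
0.3 zmax r.28-.48 0.032774523078825425
fan max y -0.0800018005160735 min x 0.4500120355263745 [[ 0.5951 -0.0813  0.1342]
 [ 0.5968 -0.0814  0.1198]
 [ 0.5962 -0.082   0.115 ]]
```

View pics/crop.png

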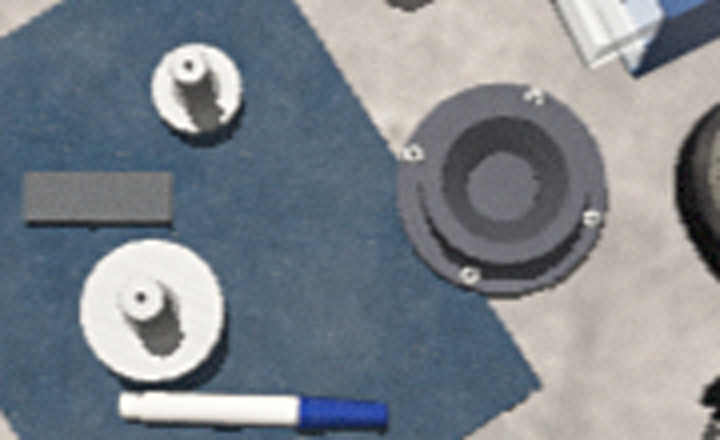

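The crop shows the wide steel plug's disc at crop (152,310), the slim plug at (195,88) and the cup mouth at (503,185), which confirms the choice. Next I check how near the fan comes to the swing.

```bash
python3 - <<'E'
from h import *
for n in("scene","top"):
    c=eyes.read_camera(n);p,u,v=cloud(c,np.ones((480,640),bool))
    a=np.arctan2(p[:,1],p[:,0]);r=np.hypot(p[:,0],p[:,1])
    for lo in np.arange(-.8,0,.1):
        m=(a>lo)&(a<lo+.1)&(r>.25)&(r<.8)&(p[:,2]>.1)&(p[:,2]<.45)
        if m.any():print(n,round(lo,1),"rmin",np.percentile(r[m],[.3,2]).round(3))
E
```

```text
scene -0.6 rmin [0.33  0.331]
scene -0.5 rmin [0.336 0.341]
scene -0.4 rmin [0.342 0.422]
scene -0.3 rmin [0.414 0.418]
scene -0.2 rmin [0.594 0.602]
scene -0.1 rmin [0.589 0.595]
top -0.7 rmin [0.335 0.337]
top -0.6 rmin [0.33  0.332]
top -0.5 rmin [0.338 0.345]
top -0.4 rmin [0.343 0.421]
top -0.3 rmin [0.257 0.418]
top -0.2 rmin [0.25  0.255]
top -0.1 rmin [0.589 0.609]
```

Call:
servo_tool(
  steps=[
    {"ty": -0.06},
    {"ty": -0.12},
    {"ty": -0.18},
    {"ty": -0.24},
    {"ty": -0.3},
    {"ty": -0.32},
    {"ty": -0.32},
  ],
)

```text
invalid input
```

Call:
servo_tool(
  steps=[
    {"tx": 0,"ty": -0.05,"tz": -0.03,"turn": 0},
    {"tx": 0,"ty": -0.1,"tz": -0.06,"turn": 0},
    {"tx": 0,"ty": -0.15,"tz": -0.1,"turn": 0},
    {"tx": 0,"ty": -0.2,"tz": -0.13,"turn": 0},
    {"tx": 0,"ty": -0.25,"tz": -0.16,"turn": 0},
    {"tx": 0,"ty": -0.3,"tz": -0.18,"turn": 0},
    {"tx": 0,"ty": -0.32,"tz": -0.18,"turn": 0},
    {"tx": 0,"ty": -0.32,"tz": -0.18,"turn": 0},
  ],
  jaw=0.5,
)

```text
time: 1.72
tcp_pos: [0.123, -0.3349, 0.2959]
ee_rot: [3.138, 0.0, 0.352]
ft_force: [-0.0, -1.1, 0.6]
gripper_width: 0.507
grasp_force: 0.0
```

Call:
servo_tool(
  steps=[
    {"tx": 0.059,"ty": -0.003,"tz": 0,"turn": -0.032},
    {"tx": 0.118,"ty": -0.012,"tz": 0,"turn": -0.064},
    {"tx": 0.175,"ty": -0.026,"tz": 0,"turn": -0.095},
    {"tx": 0.23,"ty": -0.047,"tz": 0,"turn": -0.127},
    {"tx": 0.284,"ty": -0.072,"tz": 0,"turn": -0.159},
    {"tx": 0.334,"ty": -0.103,"tz": 0,"turn": -0.191},
    {"tx": 0.381,"ty": -0.139,"tz": 0,"turn": -0.223},
    {"tx": 0.425,"ty": -0.18,"tz": 0,"turn": -0.255},
    {"tx": 0.464,"ty": -0.224,"tz": 0,"turn": -0.286},
    {"tx": 0.498,"ty": -0.272,"tz": 0,"turn": -0.318},
  ],
)

```text
time: 2.55
tcp_pos: [0.3487, -0.0784, 0.2941]
ee_rot: [-3.141, -0.0, 1.356]
ft_force: [0.8, -2.1, 0.5]
gripper_width: 0.503
grasp_force: 0.0
```

Call:
servo_tool(
  steps=[
    {"tx": 0.059,"ty": -0.003,"tz": 0,"turn": -0.02},
    {"tx": 0.118,"ty": -0.012,"tz": 0,"turn": -0.04},
    {"tx": 0.175,"ty": -0.026,"tz": 0,"turn": -0.06},
    {"tx": 0.23,"ty": -0.047,"tz": 0,"turn": -0.07},
    {"tx": 0.284,"ty": -0.072,"tz": 0,"turn": -0.07},
    {"tx": 0.284,"ty": -0.072,"tz": 0,"turn": -0.07},
  ],
)

```text
time: 3.05
tcp_pos: [0.342, 0.1004, 0.2942]
ee_rot: [-3.141, -0.001, 1.577]
ft_force: [0.5, 0.3, 0.2]
gripper_width: 0.498
grasp_force: 0.0
```

Call:
servo_tool(
  steps=[
    {"tx": 0.032,"ty": 0.06,"tz": 0,"turn": 0},
    {"tx": 0.06,"ty": 0.12,"tz": 0.0,"turn": 0},
    {"tx": 0.08,"ty": 0.17,"tz": 0.03,"turn": 0},
    {"tx": 0.096,"ty": 0.209,"tz": 0.07,"turn": 0},
    {"tx": 0.096,"ty": 0.209,"tz": 0.13,"turn": 0},
    {"tx": 0.096,"ty": 0.209,"tz": 0.19,"turn": 0},
    {"tx": 0.096,"ty": 0.209,"tz": 0.25,"turn": 0},
    {"tx": 0.096,"ty": 0.209,"tz": 0.29,"turn": 0},
    {"tx": 0.096,"ty": 0.209,"tz": 0.29,"turn": 0},
    {"tx": 0.096,"ty": 0.209,"tz": 0.29,"turn": 0},
  ],
)

```text
time: 3.88
tcp_pos: [0.4682, 0.1531, 0.1201]
ee_rot: [-3.139, 0.001, 1.57]
ft_force: [0.9, 0.3, 0.9]
gripper_width: 0.499
grasp_force: 0.0
```

```bash
python3 - <<'E'
from h import *
c=eyes.read_camera("scene");cv2.imwrite("pics/s1.png",cv2.resize(c["color"][150:350,150:400,::-1],None,fx=3,fy=3))
print(monitor.read_state()["tcp_pos"],monitor.read_state()["ee_rot"])
E
```

```text
[0.46890376 0.15332612 0.12155338] [ 3.14104749e+00 -9.75744348e-05  1.57042617e+00]
```

View pics/s1.png

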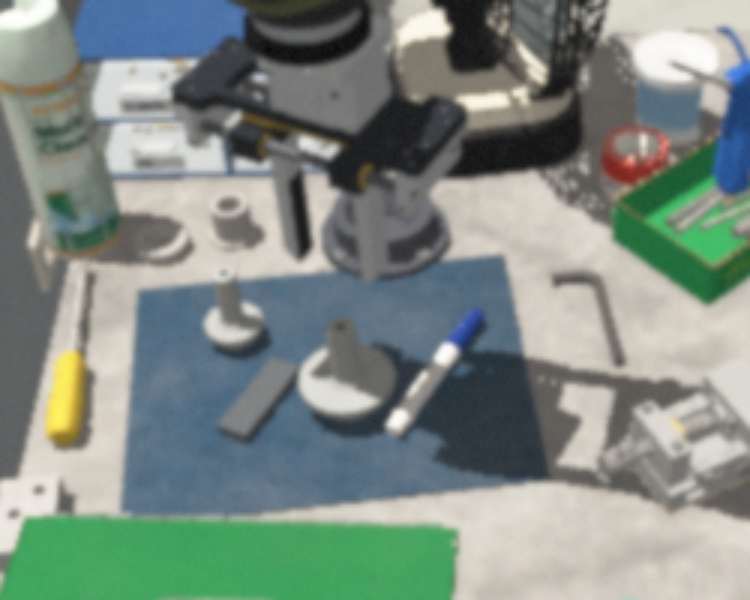

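```bash
python3 - <<'E'
from h import *
c=eyes.read_camera("scene");K=np.array(c["intrinsics"]);R=Rot.from_euler("xyz",c["rotation"]).as_matrix()
s=monitor.read_state();t=np.array(s["tcp_pos"])
def pr(P):
    q=R.T@(np.array(P)-c["position"]);return (320.5+K[0,0]*q[0]/-q[2],239.5-K[1,1]*q[1]/-q[2])
for P in(t+[-.03,0,-.017],t+[.03,0,-.017],[.4676,.1582,.082]):
    u,v=pr(P);print(P,np.round([u,v],1),"crop",(u-150)*3,(v-150)*3)
print(t,s["qd"])
E
```

```text
[0.43917817 0.15349978 0.10526305] [275.1 254.2] crop 375.1925099323791 312.74586027578425
[0.49917817 0.15349978 0.10526305] [250.4 245.6] crop 301.26164574661044 286.665969901813
[0.4676, 0.1582, 0.082] [263.1 259.4] crop 339.168606205617 328.06419846938866
[0.46917817 0.15349978 0.12226305] [ 0.00174018 -0.01661104 -0.00011316 -0.00042882 -0.00433682  0.00219911]
```

```bash
python3 - <<'E'
from h import *
np.set_printoptions(precision=3,suppress=True)
for n in("scene","top"):
    c=eyes.read_camera(n);p,u,v=cloud(c,np.ones((480,640),bool))
    for lo in np.arange(.09,.2,.01):
        m=(abs(p[:,0]-.468)<.08)&(p[:,1]>.08)&(p[:,1]<.23)&(p[:,2]>lo)&(p[:,2]<lo+.01)
        if m.sum()>3:print(n,lo.round(2),m.sum(),p[m].min(0),p[m].max(0))
E
```

```text
scene 0.14 24 [0.437 0.146 0.14 ] [0.499 0.165 0.15 ]
scene 0.15 80 [0.432 0.144 0.15 ] [0.503 0.166 0.16 ]
scene 0.16 71 [0.431 0.144 0.16 ] [0.504 0.166 0.17 ]
scene 0.17 71 [0.431 0.146 0.17 ] [0.502 0.165 0.18 ]
scene 0.18 80 [0.431 0.144 0.18 ] [0.504 0.165 0.19 ]
scene 0.19 83 [0.431 0.144 0.19 ] [0.503 0.165 0.2  ]
scene 0.2 83 [0.431 0.145 0.2  ] [0.504 0.165 0.21 ]
```

```bash
python3 - <<'E'
from h import *
np.set_printoptions(precision=4,suppress=True)
for i in range(4):
    c=eyes.read_camera("scene");s=monitor.read_state();p,u,v=cloud(c,np.ones((480,640),bool))
    m=(abs(p[:,0]-.468)<.08)&(p[:,1]>.08)&(p[:,1]<.23)&(p[:,2]>.09)&(p[:,2]<.25)
    print(s["time"],s["tcp_pos"],s["ee_rot"],s["qpos"],s["ft_force"],np.percentile(p[m,2],1),(p[m].min(0)+p[m].max(0))/2)
cv2.imwrite("pics/s2.png",c["color"][:,:,::-1])
E
```

```text
4.1333 [0.4689 0.1535 0.1222] [ 3.139  -0.0006  1.5707] [0.2422 0.2389 1.7567 0.     1.1433 0.2424] [-0.5193  0.011   0.9411] 0.1443705895374616 [0.4678 0.1549 0.1956]
4.1833 [0.4687 0.1535 0.1219] [ 3.1395 -0.0005  1.5707] [0.2423 0.2391 1.7572 0.     1.1431 0.2424] [-0.378   1.447  -0.4785] 0.14467842904726053 [0.4678 0.1559 0.1959]
4.2333 [0.4685 0.1535 0.1216] [ 3.1399 -0.0004  1.5707] [0.2423 0.2394 1.7576 0.     1.1429 0.2424] [-0.5326 -0.2318 -0.2204] 0.14480139359235975 [0.4676 0.1556 0.1954]
4.2833 [0.4684 0.1535 0.1214] [ 3.1403 -0.0003  1.5708] [ 0.2424  0.2396  1.7579 -0.      1.1428  0.2424] [0.1158 0.0016 0.4702] 0.1435775415330045 [0.4673 0.1576 0.1949]
```

```bash
python3 - <<'E'
from h import *
np.set_printoptions(precision=3,suppress=True)
c=eyes.read_camera("scene");p,u,v=cloud(c,np.ones((480,640),bool))
for lo in np.arange(.19,.3,.01):
    m=(abs(p[:,0]-.468)<.12)&(p[:,1]>.08)&(p[:,1]<.25)&(p[:,2]>lo)&(p[:,2]<lo+.01)
    if m.sum()>3:print(lo.round(2),m.sum(),p[m].min(0),p[m].max(0))
z=c["z_map"];print(z[236:256:2,240:284:2])
cv2.imwrite("pics/s3.png",cv2.resize(c["color"][200:290,220:310,::-1],None,fx=6,fy=6,interpolation=cv2.INTER_CUBIC))
E
```

```text
0.19 80 [0.43  0.146 0.19 ] [0.503 0.166 0.2  ]
0.2 80 [0.431 0.145 0.2  ] [0.505 0.165 0.21 ]
0.21 86 [0.43  0.143 0.21 ] [0.504 0.165 0.22 ]
0.22 40 [0.431 0.144 0.22 ] [0.503 0.166 0.23 ]
0.23 42 [0.387 0.124 0.23 ] [0.546 0.186 0.24 ]
0.24 245 [0.386 0.123 0.24 ] [0.548 0.19  0.25 ]
0.25 446 [0.386 0.123 0.25 ] [0.548 0.19  0.26 ]
0.26 332 [0.38  0.123 0.26 ] [0.556 0.19  0.27 ]
0.27 491 [0.378 0.122 0.27 ] [0.556 0.19  0.28 ]
0.28 1033 [0.378 0.12  0.28 ] [0.556 0.189 0.29 ]
0.29 191 [0.425 0.134 0.29 ] [0.485 0.179 0.3  ]
[[1.154 1.155 1.158 1.158 0.943 0.947 1.155 1.154 1.151 1.154 1.143 1.139
  1.142 1.144 1.143 0.914 0.914 0.909 0.921 0.93  1.132 1.138]
 [1.147 1.147 1.151 1.152 1.149 1.151 1.153 1.15  1.15  1.151 1.152 1.143
  1.135 1.141 1.134 0.92  0.915 0.913 0.923 1.139 1.137 1.135]
 [1.138 1.145 1.143 1.144 1.146 1.144 1.145 1.143 1.144 1.142 1.142 1.143
  1.142 1.133 1.132 0.922 0.919 0.915 0.928 1.131 1.131 1.132]
 [1.135 1.136 1.134 1.135 1.141 1.134 1.134 1.134 1.135 1.134 1.135 1.136
  1.138 1.137 1.137 0.924 0.921 0.92  1.133 1.13  1.13  1.132]
 [1.136 1.129 1.136 0.    1.131 1.135 1.134 1.131 1.129 1.133 1.132 1.134
  1.133 1.132 1.133 0.93  1.131 1.13  1.134 1.133 1.131 1.134]
 [1.127 1.125 1.126 1.127 1.13  1.127 1.126 1.126 1.128 1.127 1.125 1.126
  1.132 1.123 1.128 1.124 1.123 1.128 1.128 1.126 1.126 1.127]
 [1.124 1.125 1.122 1.123 1.122 1.122 1.117 1.12  1.119 1.122 1.122 1.117
  1.125 1.124 1.12  1.121 1.121 1.122 1.123 1.12  1.121 1.124]
 [1.115 1.116 1.112 1.115 1.118 1.116 1.116 1.113 1.114 1.116 1.115 1.119
  1.115 1.117 1.115 1.119 1.113 1.114 1.116 1.115 1.118 1.115]
 [1.108 1.111 1.111 1.112 1.111 1.113 1.111 1.11  1.111 1.115 1.111 1.109
  1.114 1.11  1.111 1.111 1.109 1.11  1.116 1.116 1.113 1.111]
 [1.104 1.108 1.11  1.106 1.109 1.106 1.108 1.107 0.    1.105 1.106 1.109
  1.106 1.104 1.107 1.108 1.105 1.11  1.107 1.106 1.108 1.106]]
```

View pics/s3.png

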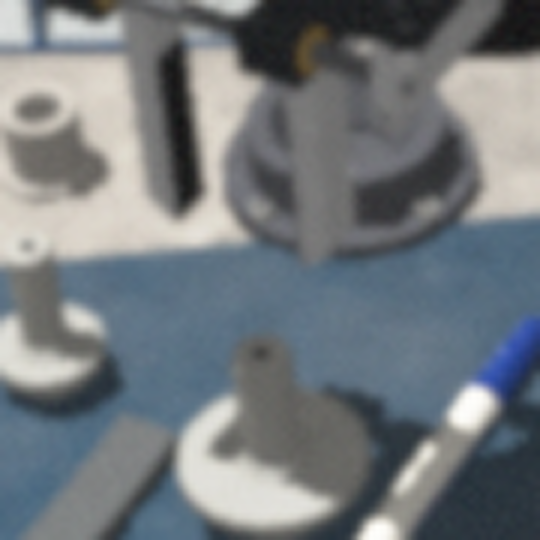

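The picture shows the fingertips at s3 (180,212) and (315,258). By depth they are at z≈0.144, about 40 mm higher than the reported TCP implies. The stem top is at (262,350). I'll descend part way, correct y and check again.

Call:
servo_tool(
  steps=[
    {"tx": 0.007,"ty": 0,"tz": 0.03,"turn": 0},
    {"tx": 0.007,"ty": 0,"tz": 0.06,"turn": 0},
    {"tx": 0.007,"ty": 0,"tz": 0.06,"turn": 0},
    {"tx": 0.007,"ty": 0,"tz": 0.06,"turn": 0},
    {"tx": 0.007,"ty": 0,"tz": 0.06,"turn": 0},
    {"tx": 0.007,"ty": 0,"tz": 0.06,"turn": 0},
  ],
)

```text
time: 4.83
tcp_pos: [0.4686, 0.1577, 0.0858]
ee_rot: [3.14, -0.0, 1.571]
ft_force: [0.1, -0.9, -0.1]
gripper_width: 0.501
grasp_force: 0.0
```

```bash
cat >> h.py <<'E'
def tips(lo=.088):
    np.set_printoptions(precision=4,suppress=True)
    s=monitor.read_state();t=s["tcp_pos"];print("tcp",t,s["ee_rot"],"ft",s["ft_force"],"w",s["gripper_width"],s["grasp_force"],s["time"])
    for n in("scene","top"):
        c=eyes.read_camera(n);p,u,v=cloud(c,np.ones((480,640),bool))
        m=(abs(p[:,0]-t[0])<.07)&(abs(p[:,1]-t[1])<.03)&(p[:,2]>lo)&(p[:,2]<t[2]+.09)
        q=p[m]
        if len(q):print(n,"tipz",np.percentile(q[:,2],1),"mid",(q.min(0)+q.max(0))/2,"ext",np.ptp(q,axis=0))
E
python3 -c "
from h import *
tips()"
```

```text
tcp [0.4686 0.1577 0.0858] [ 3.14   -0.0004  1.5707] ft [ 0.0709 -0.9133 -0.1063] w 0.5011085217462616 0.0 4.8333
scene tipz 0.1069116647701379 mid [0.4674 0.159  0.1397] ext [0.0735 0.0219 0.072 ]
```

Call:
servo_tool(
  steps=[
    {"tx": 0,"ty": 0,"tz": 0.02,"turn": 0},
    {"tx": 0,"ty": 0,"tz": 0.04,"turn": 0},
    {"tx": 0,"ty": 0,"tz": 0.05,"turn": 0},
    {"tx": 0,"ty": 0,"tz": 0.05,"turn": 0},
    {"tx": 0,"ty": 0,"tz": 0.05,"turn": 0},
  ],
)

```text
time: 5.35
tcp_pos: [0.4682, 0.1576, 0.055]
ee_rot: [3.142, -0.0, 1.571]
ft_force: [0.5, -0.8, 0.7]
gripper_width: 0.501
grasp_force: 0.0
```

```bash
python3 -c "
from h import *
tips(.05)
c=eyes.read_camera('scene')
cv2.imwrite('pics/s4.png',cv2.resize(c['color'][200:290,220:310,::-1],None,fx=6,fy=6,interpolation=cv2.INTER_CUBIC))
"
```

```text
tcp [0.4682 0.1576 0.055 ] [ 3.1415 -0.      1.5707] ft [ 0.5262 -0.7873  0.6753] w 0.5010720779941611 0.0 5.35
scene tipz 0.051652671184282496 mid [0.467  0.1586 0.0978] ext [0.0731 0.0228 0.0944]
```

View pics/s4.png

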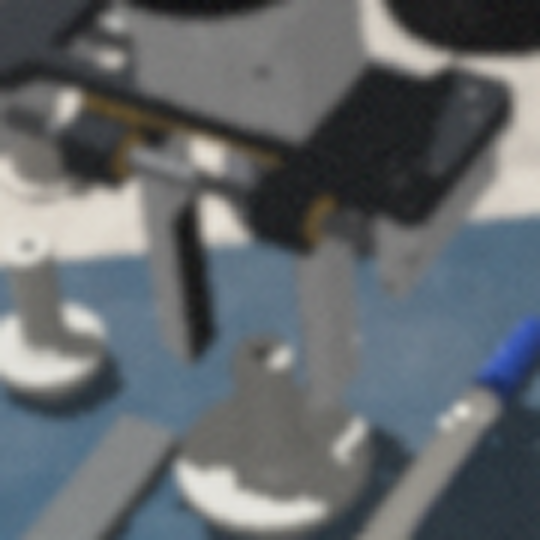

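In this view the fingertips are at (190,358) and (330,400), beside the stem top and well above the disc. There is about 36 mm still to go.

Call:
servo_tool(
  steps=[
    {"tx": 0,"ty": -0.001,"tz": 0.02,"turn": 0},
    {"tx": 0,"ty": -0.001,"tz": 0.04,"turn": 0},
    {"tx": 0,"ty": -0.001,"tz": 0.05,"turn": 0},
    {"tx": 0,"ty": -0.001,"tz": 0.06,"turn": 0},
    {"tx": 0,"ty": -0.001,"tz": 0.06,"turn": 0},
    {"tx": 0,"ty": -0.001,"tz": 0.06,"turn": 0},
  ],
)

```text
time: 6.0
tcp_pos: [0.4676, 0.1577, 0.0189]
ee_rot: [3.142, -0.0, 1.571]
ft_force: [-1.1, 0.1, -0.1]
gripper_width: 0.498
grasp_force: 0.0
```

```bash
python3 -c "
from h import *
tips(.036)
c=eyes.read_camera('scene')
cv2.imwrite('pics/s5.png',cv2.resize(c['color'][200:290,220:310,::-1],None,fx=6,fy=6,interpolation=cv2.INTER_CUBIC))
"
```

```text
tcp [0.4676 0.1577 0.0189] [ 3.1415 -0.      1.5708] ft [-1.0817  0.1398 -0.1171] w 0.4984504910652691 0.0 6.0
scene tipz 0.037361307179651505 mid [0.4664 0.1585 0.0725] ext [0.0738 0.0225 0.0721]
```

View pics/s5.png

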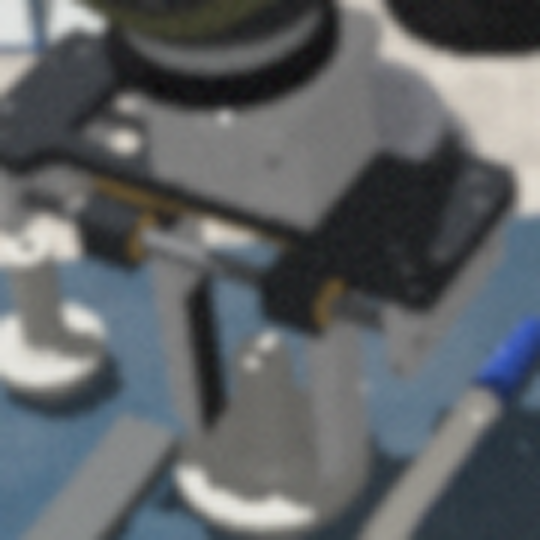

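The fingers straddle the stem with tips at (205,425) and (340,470), just above the disc. I close and lift a little.

Call:
servo_tool(
  steps=[
    {"tx": 0,"ty": 0,"tz": 0,"turn": 0},
    {"tx": 0,"ty": 0,"tz": 0,"turn": 0},
    {"tx": 0,"ty": 0,"tz": 0,"turn": 0},
    {"tx": 0,"ty": 0,"tz": 0,"turn": 0},
    {"tx": 0,"ty": 0,"tz": 0,"turn": 0},
    {"tx": 0,"ty": 0,"tz": 0,"turn": 0},
  ],
  jaw=0,
)

```text
time: 6.65
tcp_pos: [0.4677, 0.1577, 0.0188]
ee_rot: [3.141, -0.0, 1.571]
ft_force: [1.3, 0.5, 2.0]
gripper_width: 0.23
grasp_force: 30.0
```

Call:
servo_tool(
  steps=[
    {"tx": 0,"ty": 0,"tz": -0.03,"turn": 0},
    {"tx": 0,"ty": 0,"tz": -0.06,"turn": 0},
    {"tx": 0,"ty": 0,"tz": -0.1,"turn": 0},
    {"tx": 0,"ty": 0,"tz": -0.14,"turn": 0},
    {"tx": 0,"ty": 0,"tz": -0.14,"turn": 0},
    {"tx": 0,"ty": 0,"tz": -0.14,"turn": 0},
  ],
)

```text
time: 7.15
tcp_pos: [0.4675, 0.1577, 0.1027]
ee_rot: [3.141, -0.0, 1.571]
ft_force: [-0.3, 0.3, -4.3]
gripper_width: 0.229
grasp_force: 30.0
```

```bash
python3 -c "
from h import *
tips(.03)
c=eyes.read_camera('scene')
t=monitor.read_state()['tcp_pos']
for lo in (.08,.09,.1,.105,.11,.115,.12,.125,.13):
    p,u,v=cloud(c,np.ones((480,640),bool));m=(abs(p[:,0]-t[0])<.06)&(abs(p[:,1]-t[1])<.06)&(p[:,2]>lo)&(p[:,2]<lo+.005)
    if m.any():print(lo,m.sum(),p[m].min(0),p[m].max(0))
cv2.imwrite('pics/s6.png',cv2.resize(c['color'][180:300,200:340,::-1],None,fx=4,fy=4,interpolation=cv2.INTER_CUBIC))
"
```

```text
tcp [0.4675 0.1577 0.1027] [ 3.1406 -0.0003  1.5708] ft [-0.3467  0.2968 -4.3035] w 0.22864508763186672 29.996882379055023 7.15
scene tipz 0.09868480400802357 mid [0.4672 0.1578 0.1406] ext [0.0724 0.0597 0.1041]
top tipz 0.1108904543770293 mid [0.4719 0.1409 0.1125] ext [0.0039 0.0021 0.0031]
0.09 1 [0.448  0.1731 0.0935] [0.448  0.1731 0.0935]
0.1 4 [0.4346 0.1659 0.1008] [0.453  0.1835 0.105 ]
0.105 32 [0.4302 0.148  0.1054] [0.4875 0.1906 0.1098]
0.11 374 [0.4309 0.1228 0.1102] [0.4991 0.193  0.115 ]
0.115 55 [0.4304 0.133  0.115 ] [0.4883 0.1915 0.1199]
0.12 21 [0.4507 0.1628 0.1201] [0.4831 0.1697 0.125 ]
0.125 26 [0.445  0.1527 0.1253] [0.4866 0.1688 0.1297]
0.13 44 [0.4423 0.1517 0.1301] [0.4882 0.1684 0.1349]
```

View pics/s6.png

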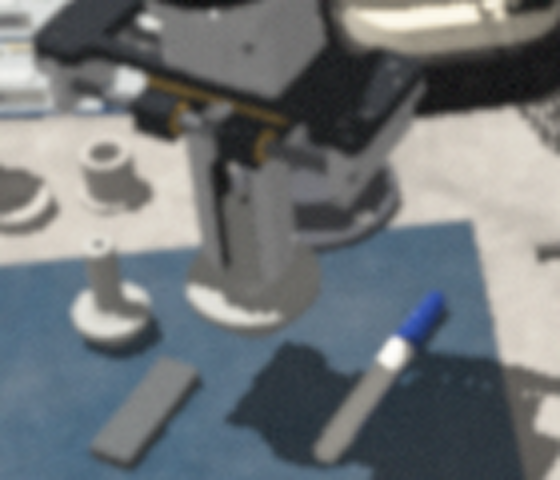

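The plug hangs upright in the grip, with its disc at (255,285), and the slim plug at (108,310) is untouched. Before carrying it over I check how much room the fan leaves next to the cup.

```bash
python3 -c "
from h import *
for n in('scene','top'):
    c=eyes.read_camera(n);p,u,v=cloud(c,np.ones((480,640),bool))
    for lo in np.arange(.06,.44,.04):
        m=(p[:,0]>.4)&(p[:,0]<.68)&(p[:,1]<.02)&(p[:,1]>-.3)&(p[:,2]>lo)&(p[:,2]<lo+.04)
        q=p[m]
        if len(q): 
            d=np.hypot(q[:,0]-.537,q[:,1]+.016);k=d.argmin();print(n,lo.round(2),len(q),'ymax',np.round(q[q[:,1].argmax()],3),'near',np.round(q[k],3),d[k].round(3))
"
```

```text
scene 0.06 1392 ymax [ 0.648 -0.013  0.087] near [ 0.545 -0.117  0.061] 0.101
scene 0.1 423 ymax [ 0.643 -0.014  0.104] near [ 0.638 -0.015  0.105] 0.101
scene 0.14 497 ymax [ 0.418 -0.095  0.179] near [ 0.466 -0.109  0.176] 0.117
scene 0.18 390 ymax [ 0.416 -0.088  0.216] near [ 0.461 -0.1    0.202] 0.113
scene 0.22 219 ymax [ 0.416 -0.087  0.239] near [ 0.461 -0.105  0.22 ] 0.117
scene 0.26 48 ymax [ 0.417 -0.094  0.26 ] near [ 0.419 -0.094  0.267] 0.141
scene 0.3 27 ymax [ 0.57  -0.247  0.336] near [ 0.57  -0.247  0.336] 0.233
scene 0.34 85 ymax [ 0.541 -0.207  0.358] near [ 0.541 -0.207  0.358] 0.191
scene 0.38 129 ymax [ 0.499 -0.199  0.395] near [ 0.499 -0.199  0.395] 0.187
top 0.06 3514 ymax [ 0.679 -0.     0.088] near [ 0.585 -0.051  0.097] 0.059
top 0.1 2587 ymax [ 0.679 -0.001  0.117] near [ 0.585 -0.05   0.12 ] 0.059
top 0.14 415 ymax [ 0.424 -0.097  0.17 ] near [ 0.456 -0.112  0.164] 0.125
top 0.18 409 ymax [ 0.416 -0.088  0.219] near [ 0.59  -0.115  0.22 ] 0.112
top 0.22 2516 ymax [ 0.416 -0.089  0.226] near [ 0.592 -0.114  0.223] 0.112
top 0.26 3159 ymax [ 0.418 -0.091  0.26 ] near [ 0.467 -0.108  0.268] 0.116
top 0.3 1370 ymax [ 0.427 -0.1    0.305] near [ 0.477 -0.122  0.303] 0.122
top 0.34 1817 ymax [ 0.441 -0.126  0.342] near [ 0.501 -0.154  0.341] 0.142
top 0.38 1381 ymax [ 0.476 -0.17   0.381] near [ 0.476 -0.17   0.381] 0.165
```

Call:
servo_tool(
  steps=[
    {"tx": -0.055,"ty": 0.01,"tz": 0,"turn": 0},
    {"tx": -0.11,"ty": 0.03,"tz": 0,"turn": 0},
    {"tx": -0.165,"ty": 0.06,"tz": 0,"turn": 0},
    {"tx": -0.22,"ty": 0.09,"tz": 0,"turn": 0},
    {"tx": -0.27,"ty": 0.116,"tz": 0,"turn": 0},
    {"tx": -0.289,"ty": 0.116,"tz": 0,"turn": 0},
    {"tx": -0.289,"ty": 0.116,"tz": 0,"turn": 0},
    {"tx": -0.289,"ty": 0.116,"tz": 0,"turn": 0},
    {"tx": -0.289,"ty": 0.116,"tz": 0,"turn": 0},
    {"tx": -0.289,"ty": 0.116,"tz": 0,"turn": 0},
  ],
)

```text
time: 8.23
tcp_pos: [0.5367, -0.0146, 0.1025]
ee_rot: [-3.141, -0.0, 1.572]
ft_force: [0.2, -0.3, -3.2]
gripper_width: 0.234
grasp_force: 30.0
```

```bash
python3 -c "
from h import *
tips(.06)
for n in('scene','top'):
    c=eyes.read_camera(n)
    p,u,v=cloud(c,np.ones((480,640),bool));m=(abs(p[:,0]-.537)<.06)&(abs(p[:,1]+.016)<.06)&(p[:,2]>.108)&(p[:,2]<.118)
    if m.any():print(n,m.sum(),p[m].min(0),p[m].max(0))
    d=[x for x in eyes.trace(n,'wide_plug_center') if abs(x['box'][0]-188)>20 and abs(x['box'][0]-358)>20][:1]
    print(n,[(x['score'],x['box']) for x in d])
"
```

```text
tcp [ 0.5367 -0.0146  0.1025] [-3.1412 -0.0002  1.5722] ft [ 0.2054 -0.3495 -3.234 ] w 0.23382967368395233 29.99667763710022 8.2333
scene tipz 0.07592708624662493 mid [ 0.5533 -0.0147  0.1308] ext [0.1067 0.0599 0.1233]
scene 332 [ 0.5004 -0.051   0.1082] [0.5969 0.0217 0.1179]
scene [(0.56, [274.9, 193.3, 30.6, 35.5])]
top 2 [0.5532 0.0149 0.1119] [0.5542 0.0151 0.116 ]
top []
```

Call:
servo_tool(
  steps=[
    {"tx": -0.001,"ty": 0,"tz": 0.03,"turn": 0},
    {"tx": -0.001,"ty": 0.0,"tz": 0.06,"turn": 0},
    {"tx": -0.001,"ty": 0,"tz": 0.08,"turn": 0},
    {"tx": -0.001,"ty": 0,"tz": 0.1,"turn": 0},
    {"tx": -0.001,"ty": 0,"tz": 0.108,"turn": 0},
    {"tx": -0.001,"ty": 0,"tz": 0.112,"turn": 0},
    {"tx": -0.001,"ty": 0,"tz": 0.112,"turn": 0},
    {"tx": -0.001,"ty": 0,"tz": 0.112,"turn": 0},
  ],
)

```text
time: 9.2
tcp_pos: [0.5374, -0.0164, 0.0361]
ee_rot: [3.141, 0.0, 1.571]
ft_force: [0.8, -0.3, -3.4]
gripper_width: 0.228
grasp_force: 30.0
```

Call:
servo_tool(
  steps=[
    {"tx": 0,"ty": 0,"tz": 0.002,"turn": 0},
    {"tx": 0,"ty": 0,"tz": 0.004,"turn": 0},
    {"tx": 0,"ty": 0,"tz": 0.004,"turn": 0},
    {"tx": 0,"ty": 0,"tz": 0.004,"turn": 0},
    {"tx": 0,"ty": 0,"tz": 0.004,"turn": 0},
  ],
)

```text
time: 9.62
tcp_pos: [0.5373, -0.0164, 0.0333]
ee_rot: [3.141, 0.0, 1.571]
ft_force: [2.2, -1.4, -2.9]
gripper_width: 0.234
grasp_force: 30.0
```

Call:
servo_tool(
  steps=[
    {"tx": 0,"ty": 0,"tz": 0.002,"turn": 0},
    {"tx": 0,"ty": 0,"tz": 0.003,"turn": 0},
    {"tx": 0,"ty": 0,"tz": 0.004,"turn": 0},
    {"tx": 0,"ty": 0,"tz": 0.004,"turn": 0},
    {"tx": 0,"ty": 0,"tz": 0.004,"turn": 0},
    {"tx": 0,"ty": 0,"tz": 0.004,"turn": 0},
  ],
)

```text
time: 10.12
tcp_pos: [0.5384, -0.0166, 0.0318]
ee_rot: [3.138, 0.0, 1.571]
ft_force: [3.9, -0.9, 6.7]
gripper_width: 0.233
grasp_force: 30.0
```

```bash
python3 -c "
from h import *
c=eyes.read_camera('scene')
p,u,v=cloud(c,np.ones((480,640),bool));m=(np.hypot(p[:,0]-.537,p[:,1]+.016)<.034)&(p[:,1]>-.005)&(p[:,2]>.036)&(p[:,2]<.055)
print(np.percentile(p[m,2],[10,50,90]),m.sum());print(monitor.read_state()['ft_force'])
cv2.imwrite('pics/s7.png',cv2.resize(c['color'][160:260,220:340,::-1],None,fx=5,fy=5,interpolation=cv2.INTER_CUBIC))
"
```

```text
[0.04031292 0.04392168 0.045919  ] 147
[3.76558131 0.76577788 7.00761765]
```

View pics/s7.png

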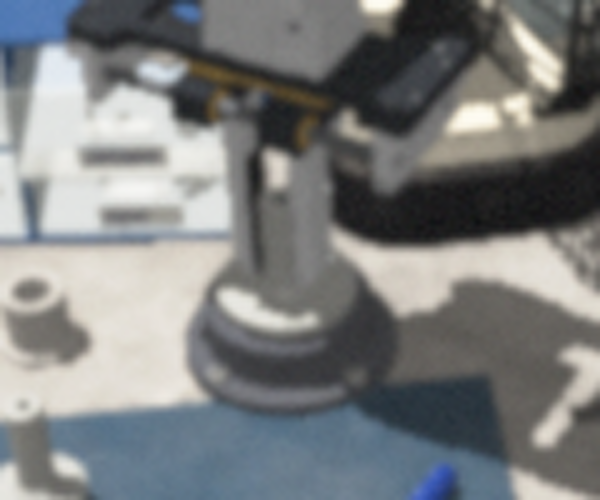

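The plug is home: its disc top at (280,300) lies at z≈0.044 and the wrist now feels bench support. I release it to a small gap, then push along x (tool y).

Call:
servo_tool(
  steps=[
    {"tx": 0,"ty": 0,"tz": 0,"turn": 0},
    {"tx": 0,"ty": 0,"tz": 0,"turn": 0},
    {"tx": 0,"ty": 0,"tz": 0,"turn": 0},
    {"tx": 0,"ty": 0,"tz": 0,"turn": 0},
    {"tx": 0,"ty": 0,"tz": 0,"turn": 0},
    {"tx": 0,"ty": 0,"tz": 0,"turn": 0},
  ],
  jaw=0.4,
)

```text
time: 10.67
tcp_pos: [0.5369, -0.0164, 0.0305]
ee_rot: [-3.141, -0.0, 1.571]
ft_force: [0.9, -0.2, 0.5]
gripper_width: 0.403
grasp_force: 0.0
```

Call:
servo_tool(
  steps=[
    {"tx": 0,"ty": -0.005,"tz": 0,"turn": 0},
    {"tx": 0,"ty": -0.01,"tz": 0,"turn": 0},
    {"tx": 0,"ty": -0.013,"tz": 0,"turn": 0},
    {"tx": 0,"ty": -0.016,"tz": 0,"turn": 0},
    {"tx": 0,"ty": -0.018,"tz": 0,"turn": 0},
    {"tx": 0,"ty": -0.018,"tz": 0,"turn": 0},
    {"tx": 0,"ty": -0.018,"tz": 0,"turn": 0},
  ],
)

```text
time: 11.25
tcp_pos: [0.5289, -0.0165, 0.0324]
ee_rot: [3.134, 0.0, 1.571]
ft_force: [12.2, 0.6, 4.2]
gripper_width: 0.402
grasp_force: 5.9
```

```bash
cat >> h.py <<'E'
def disc(n="scene"):
    c=eyes.read_camera(n);p,u,v=cloud(c,np.ones((480,640),bool))
    m=(np.hypot(p[:,0]-.537,p[:,1]+.016)<.033)&(p[:,2]>.036)&(p[:,2]<.062)&(np.hypot(p[:,0]-.537,p[:,1]+.016)>.018)
    q=p[m];A=np.c_[q[:,0]-.537,q[:,1]+.016,np.ones(len(q))]
    w=np.ones(len(q))
    for _ in range(15):
        s=np.linalg.lstsq(A*w[:,None],q[:,2]*w,rcond=None)[0];w=1/(1+(np.abs(A@s-q[:,2])/.0015))
    print(n,len(q),"disc slope",s,"deg",np.degrees(np.arctan(np.hypot(*s[:2]))))
E
python3 -c "
from h import *
disc();s=monitor.read_state();print(s['tcp_pos'],s['ft_force'],s['gripper_width'],s['grasp_force'])"
```

```text
scene 177 disc slope [0.05223814 0.00425169 0.04524697] deg 3.00017700682855
[ 0.52890288 -0.01652556  0.03232905] [12.40541509  0.68796422  3.93892609] 0.4001759305860589 5.942914634943008
```

Call:
servo_tool(
  steps=[
    {"tx": 0,"ty": -0.002,"tz": 0,"turn": 0},
    {"tx": 0,"ty": -0.004,"tz": 0,"turn": 0},
    {"tx": 0,"ty": -0.006,"tz": 0,"turn": 0},
    {"tx": 0,"ty": -0.006,"tz": 0,"turn": 0},
    {"tx": 0,"ty": -0.006,"tz": 0,"turn": 0},
  ],
)

```text
time: 11.72
tcp_pos: [0.5277, -0.0166, 0.0338]
ee_rot: [3.128, 0.001, 1.571]
ft_force: [20.0, 0.2, 8.9]
gripper_width: 0.402
grasp_force: 10.3
```

```bash
python3 -c "
from h import *
disc();s=monitor.read_state();print(s['tcp_pos'],s['ft_force'],s['gripper_width'],s['grasp_force'],s['ee_rot'])"
```

```text
scene 177 disc slope [ 0.10094214 -0.00395152  0.04688372] deg 5.768419258166992
[ 0.52768039 -0.01664861  0.03381021] [19.23545778  1.61027515  9.14634253] 0.40257650659512995 10.283026993274689 [3.12824468e+00 8.35210201e-04 1.57062958e+00]
```

Call:
servo_tool(
  steps=[
    {"tx": 0,"ty": 0.006,"tz": 0,"turn": 0},
    {"tx": 0,"ty": 0.012,"tz": 0,"turn": 0},
    {"tx": 0,"ty": 0.018,"tz": 0,"turn": 0},
    {"tx": 0,"ty": 0.024,"tz": 0,"turn": 0},
    {"tx": 0,"ty": 0.024,"tz": -0.01,"turn": 0},
    {"tx": 0,"ty": 0.024,"tz": -0.025,"turn": 0},
    {"tx": 0,"ty": 0.024,"tz": -0.025,"turn": 0},
    {"tx": 0,"ty": 0.024,"tz": -0.025,"turn": 0},
  ],
)

```text
time: 12.43
tcp_pos: [0.5373, -0.0164, 0.0464]
ee_rot: [3.14, 0.0, 1.571]
ft_force: [-0.6, 0.1, 0.6]
gripper_width: 0.402
grasp_force: 0.0
```

```bash
python3 -c "
from h import *
disc();s=monitor.read_state();print(s['tcp_pos'],s['ft_force'],s['gripper_width'],s['grasp_force'],s['ee_rot'])"
```

```text
scene 223 disc slope [ 0.00382359 -0.00958127  0.04422003] deg 0.5910440658697574
[ 0.53702233 -0.01641389  0.04595411] [ 0.29441987  0.35779525 -0.12309425] 0.3980562488987672 0.0 [3.14111367e+00 5.62851884e-05 1.57067571e+00]
```

Call:
servo_tool(
  steps=[
    {"tx": 0,"ty": -0.005,"tz": 0,"turn": 0},
    {"tx": 0,"ty": -0.01,"tz": 0,"turn": 0},
    {"tx": 0,"ty": -0.015,"tz": 0,"turn": 0},
    {"tx": 0,"ty": -0.018,"tz": 0,"turn": 0},
    {"tx": 0,"ty": -0.021,"tz": 0,"turn": 0},
    {"tx": 0,"ty": -0.023,"tz": 0,"turn": 0},
    {"tx": 0,"ty": -0.023,"tz": 0,"turn": 0},
    {"tx": 0,"ty": -0.023,"tz": 0,"turn": 0},
  ],
)

```text
time: 13.15
tcp_pos: [0.5267, -0.0166, 0.0481]
ee_rot: [3.132, 0.001, 1.571]
ft_force: [12.8, 1.1, 9.6]
gripper_width: 0.403
grasp_force: 7.0
```

```bash
python3 -c "
from h import *
disc();s=monitor.read_state();print(s['tcp_pos'],s['ft_force'],s['gripper_width'],s['grasp_force'],s['ee_rot'])"
```

```text
scene 223 disc slope [0.09170397 0.00023416 0.04650344] deg 5.2396125232434345
[ 0.52674774 -0.01660448  0.04813297] [12.7271582   0.41115486 11.10740517] 0.4007360872179729 7.0367445051670074 [3.13176801e+00 6.50286681e-04 1.57064792e+00]
```

Call:
servo_tool(
  steps=[
    {"tx": 0,"ty": -0.003,"tz": 0,"turn": 0},
    {"tx": 0,"ty": -0.006,"tz": 0,"turn": 0},
    {"tx": 0,"ty": -0.009,"tz": 0,"turn": 0},
    {"tx": 0,"ty": -0.009,"tz": 0,"turn": 0},
    {"tx": 0,"ty": -0.009,"tz": 0,"turn": 0},
    {"tx": 0,"ty": -0.009,"tz": 0,"turn": 0},
  ],
)

```text
time: 13.7
tcp_pos: [0.5241, -0.0168, 0.0501]
ee_rot: [3.125, 0.001, 1.571]
ft_force: [20.7, 1.5, 19.6]
gripper_width: 0.401
grasp_force: 11.8
```

```bash
python3 -c "
from h import *
disc();s=monitor.read_state();print(s['tcp_pos'],s['ft_force'],s['gripper_width'],s['grasp_force'],s['ee_rot'])
c=eyes.read_camera('scene')
cv2.imwrite('pics/s8.png',cv2.resize(c['color'][160:260,220:340,::-1],None,fx=5,fy=5,interpolation=cv2.INTER_CUBIC))"
```

```text
scene 236 disc slope [0.15135906 0.01420778 0.04832713] deg 8.644170442515854
[ 0.52407312 -0.01679057  0.05010487] [21.60782123  0.34059648 19.98717852] 0.40204746055752066 11.767507195472717 [3.12469749e+00 1.16188081e-03 1.57059296e+00]
```

View pics/s8.png

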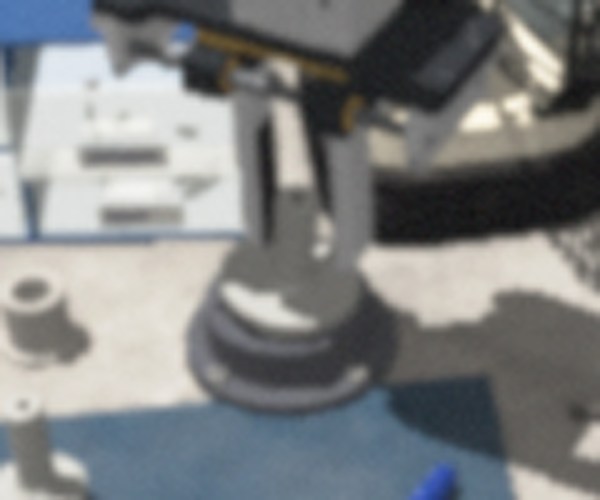

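The plug is leaning toward −x in the cup: the stem top is at (300,195) and the disc is lifted at left, by about 8.5°. I push slightly further for margin, then take the push away.

Call:
servo_tool(
  steps=[
    {"tx": 0,"ty": -0.002,"tz": 0,"turn": 0},
    {"tx": 0,"ty": -0.004,"tz": 0,"turn": 0},
    {"tx": 0,"ty": -0.004,"tz": 0,"turn": 0},
    {"tx": 0,"ty": -0.004,"tz": 0,"turn": 0},
  ],
)

```text
time: 14.13
tcp_pos: [0.5228, -0.0169, 0.051]
ee_rot: [3.122, 0.001, 1.571]
ft_force: [23.5, 0.4, 24.3]
gripper_width: 0.405
grasp_force: 13.8
```

```bash
python3 -c "
from h import *
disc();s=monitor.read_state();print(s['tcp_pos'],s['ft_force'])"
```

```text
scene 232 disc slope [0.17568173 0.00822665 0.04940576] deg 9.974840103411157
[ 0.52285492 -0.01686689  0.05097702] [22.33717599  0.80143041 24.57755273]
```

Call:
servo_tool(
  steps=[
    {"tx": 0,"ty": 0.006,"tz": 0,"turn": 0},
    {"tx": 0,"ty": 0.012,"tz": 0,"turn": 0},
    {"tx": 0,"ty": 0.018,"tz": 0,"turn": 0},
    {"tx": 0,"ty": 0.024,"tz": 0,"turn": 0},
    {"tx": 0,"ty": 0.03,"tz": 0,"turn": 0},
    {"tx": 0,"ty": 0.036,"tz": 0,"turn": 0},
    {"tx": 0,"ty": 0.036,"tz": 0,"turn": 0},
    {"tx": 0,"ty": 0.036,"tz": 0,"turn": 0},
  ],
)

```text
time: 14.85
tcp_pos: [0.5368, -0.0164, 0.0453]
ee_rot: [-3.141, -0.0, 1.571]
ft_force: [0.5, -0.1, -0.5]
gripper_width: 0.402
grasp_force: 0.0
```

```bash
python3 -c "
from h import *
disc();s=monitor.read_state();print(s['tcp_pos'],s['ft_force'])"
```

```text
scene 221 disc slope [0.00221377 0.00337065 0.04386198] deg 0.23105109819085404
[ 0.53667826 -0.0163701   0.04534929] [ 0.14082132 -0.85299056 -0.45515765]
```

It tipped by about 10° and dropped back upright. Now I raise the gripper clear.

Call:
servo_tool(
  steps=[
    {"tx": 0,"ty": 0,"tz": -0.02,"turn": 0},
    {"tx": 0,"ty": 0,"tz": -0.05,"turn": 0},
    {"tx": 0,"ty": 0,"tz": -0.08,"turn": 0},
    {"tx": 0,"ty": 0,"tz": -0.12,"turn": 0},
    {"tx": 0,"ty": 0,"tz": -0.15,"turn": 0},
    {"tx": 0,"ty": 0,"tz": -0.15,"turn": 0},
    {"tx": 0,"ty": 0,"tz": -0.15,"turn": 0},
    {"tx": 0,"ty": 0,"tz": -0.15,"turn": 0},
  ],
)

```text
time: 15.57
tcp_pos: [0.5366, -0.0164, 0.1352]
ee_rot: [-3.141, -0.0, 1.571]
ft_force: [-0.1, -0.7, -0.2]
gripper_width: 0.401
grasp_force: 0.0
```

```bash
python3 -c "
from h import *
disc();s=monitor.read_state();print(s['tcp_pos'],s['ft_force'],s['qd'])
c=eyes.read_camera('scene');p,u,v=cloud(c,np.ones((480,640),bool))
for x,y in((.537,-.016),(.58,.14)):
    m=(np.hypot(p[:,0]-x,p[:,1]-y)<.03)&(p[:,2]>.06)&(p[:,2]<.1);q=p[m];print(m.sum(),(q.min(0)+q.max(0))/2,q.max(0))
"
```

```text
scene 242 disc slope [ 0.00588715 -0.01548694  0.04422583] deg 0.9491983811962897
[ 0.53647122 -0.01633691  0.13481243] [-0.65616205 -0.25423887 -0.69657338] [ 7.64098746e-04  7.59662829e-03 -7.49196257e-04 -4.69849460e-04
 -8.73144706e-05 -1.58211507e-03]
139 [ 0.53675295 -0.01516936  0.08005145] [ 0.54809996 -0.00444121  0.0985681 ]
63 [0.58117233 0.13961428 0.06770103] [0.59010214 0.14848665 0.07528678]
```

The wide plug is home and upright, the slim plug hasn't moved, and the gripper is clear.

```bash
python3 -c "
from rig import workorder
print(workorder.job_done())"
```

```text
the job is handed in; nothing more can be done
None
```

The job is handed in (no verdict was returned): the wide plug was seated in the grip, released, tipped about 10° and dropped back home upright, and the slim plug was left where it stood.

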